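# Take the tubing bobbin off its sloped stand

### The arm

A 7-joint arm with a two-finger parallel gripper is mounted at the origin on the work surface. World frame = base frame: x ahead of the robot, y to its left, z up, the work surface at z = 0. Lengths are in mm, angles in rad, forces in N, time in s.
With the tool pointing down it reaches from about 425 to 925 mm from the base axis. Payload 6.8 kg.
Tool frame: the origin (TCP) lies between the finger pads, 19 mm behind the fingertips; this is the grasp point; z points along the fingers, y is the line along which they close (so a half turn about z gives the same grasp; the last joint's range is limited). The gripper opens to 85 mm and grips with 20 to 120 N. Pads are 22 mm wide; open, the fingers measure 114 mm over their backs; the gripper's body (76 mm by 85 mm) begins 54 mm behind the grasp point. The pads swing forward as they close: fully open they stand 13 mm farther back than shut.
Start: joints at [1.043, 0.477, 0.022, 1.555, -0.011, 1.109, -0.083], TCP at [275.125, -616.403, 250.008] pointing down, gripper open.
Joint ranges: [-2.96, 2.96], [-0.34, 2.1], [-1.41, 1.46], [0.24, 2.44], [-1.37, 4.51], [0.17, 1.92], [-2.96, 2.96]. Speed limits (rad/s): [2.39, 2.39, 3.14, 3.14, 3.14, 3.14, 3.14].

### API

Orientations are given as a unit quaternion [x, y, z, w].
In Python, from cell import robot gives the robot as it stands. Calls block until the motion is done:
- robot.move_ptp(position, orientation): joint-space move of the TCP to a pose.
- robot.servo_line(position, ori=None, speed=150): straight line of the TCP; ori=None keeps the orientation; speed is the mean speed in mm/s.
- robot.move_j(angles): joint-space move.
- robot.set_gripper(opening, f_grip=None): finger opening in mm; f_grip is the grip in N (None keeps the last); returns when the fingers have stopped.
- robot.dwell(seconds).
- robot.solve_ik(position, orientation): joint angles nearest the present ones, or None.
- robot.get_obs(): the state.
- robot.capture(name): name is "scene" or "top"; returns the picture (480x640x3 uint8, red, green, blue); there is no depth.
- robot.camera_model(name): a dict with "camera_matrix" (3x3 intrinsics, pixels), "dist" ([k1, k2, p1, p2, k3] as OpenCV has them; the pictures are not rectified), "rvec" (rotation vector, rad) and "tvec" (3), from world to camera coordinates, as OpenCV has them. Camera axes: x right, y down, z forward; pixel columns grow to the right and rows downward; lengths in mm; the calibration is good to about 2 mm. A picture is of the moment at which its call begins. camera_model takes no time and is no camera call.
A pose or a line that the arm cannot do raises robot.IKError and nothing moves.
- robot.sign_off(): hands the job in; it is judged then, once.
The state is a dict: "clock": time; "joint_positions": joint angles; "joint_velocities": joint speeds; "joint_torque": joint torques, N m; "position": TCP position; "eef_rot": TCP orientation; "contact_force": force on the tool from outside, world axes, zero at the start; "wrist_torque": the same for the moment, N m; "finger_gap": finger opening in mm; "gripper_force": force on a finger pad.
Only numpy, scipy, OpenCV 4.12 (cv2) and the standard library are available. Lean on these libraries where they do the work, as an engineer would, in place of code of your own. Each camera call takes 0.05 s, during which the arm holds its last target. There are 200 camera calls.

### The job

The orange tubing bobbin on the sloped stand is finished with. Swing the red keeper all the way aside and leave it open, slide the bobbin straight along its leaning spindle until it is off, without forcing it, then lower it into the blue tray before letting go, so that it lies flat on the tray floor. Do not disturb the tray, the amber bottle, the white jar or the vial rack.

Things in the scene. Friction and masses are not known exactly. Their poses are not given: they have to be found in the camera images.
- spindle: Fixed steel spindle, 20 mm diameter, 44 mm long, on a grey stand. Origin: on its axis, on its black shoulder (40 mm diameter) where the bobbin rests. z up along the spindle, which leans 25 degrees from vertical, roughly towards the robot; x up the slope, y level across. Deck surface at z = -12 mm, x -60 to 95, y -65 to 65 mm. Take the bobbin with the tool pointing down along the spindle.
- hoop_mid (a point): Middle of the crossbar of a fixed steel wire hoop (8 mm rod) that stands on the deck parallel to the spindle: x = 80, y = 0, z = 135 mm of spindle, with uprights at y = -48 and 48 mm. It overhangs the bobbin in the way of a vertical gripper.
- keeper (a joint): Red keeper arm that holds the bobbin down. 0 = closed: it points along -x of spindle, over the bobbin's flange. It opens towards -y, counter-clockwise seen from above, to a stop at 1.6 rad. Arm 12 mm wide, reaching 40 mm from the pivot, 40 to 46 mm above the origin of spindle along z. Stiff (about 1 N at the knob), stays where left. Starts between 0 and 0.25 rad.
- pivot (a point): Keeper's pivot, on top of a 14 mm thick pillar (hub 18 mm) parallel to the spindle: x = 55, y = 0, z = 40 mm of spindle. The keeper turns about spindle's z direction through this point.
- keeper_knob (a point): Centre of the top of the keeper's upright round knob: 12 mm diameter, 24 mm tall, standing on the arm 34 mm from the pivot, parallel to the spindle. Its top is at z = 70 mm of spindle.
- bobbin: Bobbin with white plastic flanges (60 mm diameter, 4 mm thick) and an orange winding (55 mm diameter) between them, 36 mm high, bore 26 mm, 0.08 to 0.17 kg. Origin: centre of its underside; z along its axis. At the start it sits on the spindle's shoulder with the spindle through its bore, 3 mm free all round.
- tray: Open blue plastic tray, 170 x 170 mm outside, 32 mm high, walls and floor 5 mm thick, loose, 0.8 kg. Origin: centre of its underside; z up, x and y along its sides. Its floor surface is at z = 5 mm.
- amber_bottle: Bystander: amber glass bottle with a blue cap, 60 mm diameter, 120 mm tall. Origin: centre of its underside.
- white_jar: Bystander: white plastic jar, 44 mm diameter, 60 mm tall. Origin: centre of its underside.
- vial_rack: Bystander: green block, 50 x 110 x 30 mm, with eight small amber vials with blue caps, 56 mm tall in all. Origin: centre of its underside.
Things that resemble listed ones, but are neither listed nor needed, are in the scene too. Of the things that look like the tray, the smallest one is meant. What is shaped like the bobbin but brown is not meant.

How it is judged:
By the outcome, as a careful person would: the job done as asked, in the order asked, and still so for the second after the job is handed in, with the robot touching nothing.
It also fails if it takes over 64 s, if anything falls off the work surface, if the arm or the gripper's body presses on something with over 40 N, if the wrist force passes 120 N, or if a joint passes its speed limit or range.

## Working session

There is one attempt and no reset: what is moved stays moved. The work goes in short steps, each a Python script; the robot and the scene stay as the last script left them, time stands still between calls to the robot, and variables do not carry over. Pictures are saved under pics/ and viewed, at most 10 in all, crops included, and the job is handed in when it is done.

```bash
mkdir -p pics; ls; python3 - <<'E'
from cell import robot
import cv2,numpy as np
for n in("scene","top"):
    im=robot.capture(n); cv2.imwrite(f"pics/{n}0.png",im[:,:,::-1])
    m=robot.camera_model(n); R=cv2.Rodrigues(np.array(m["rvec"],float))[0]
    print(n,np.round(m["camera_matrix"],1).tolist(),np.round(m["dist"],3),"campos",(-R.T@np.array(m["tvec"]).ravel()).round(0),R.round(2).tolist())
o=robot.get_obs(); print(o["clock"],o["eef_rot"],o["contact_force"])
E
```

```text
pics
scene [[506.6, 0.0, 326.4], [0.0, 506.6, 247.1], [0.0, 0.0, 1.0]] [-0.086  0.     0.     0.     0.   ] campos [1011. -376.  861.] [[0.68, 0.73, 0.01], [0.53, -0.48, -0.7], [-0.51, 0.48, -0.71]]
top [[467.6, 0.0, 311.0], [0.0, 467.6, 235.8], [0.0, 0.0, 1.0]] [0.023 0.    0.    0.    0.   ] campos [ 384.   70. 1134.] [[-0.02, -1.0, -0.03], [-0.98, 0.03, -0.18], [0.18, 0.03, -0.98]]
0.1 [ 9.78047991e-01  2.08377939e-01 -2.50014332e-04 -8.36011413e-04] [-0.00912835 -0.75528344  0.62855524]
```

View pics/scene0.png

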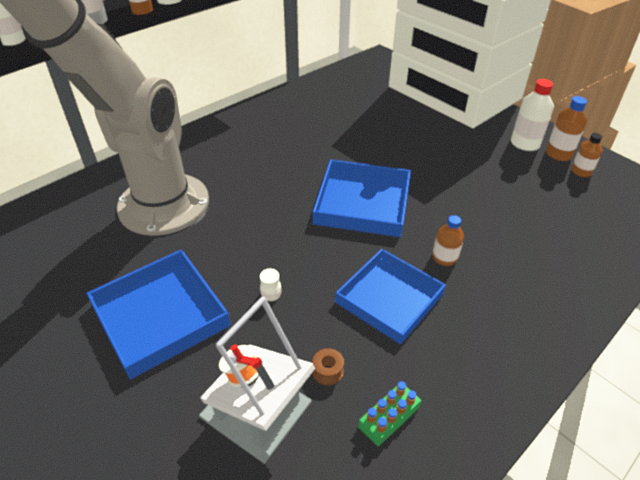

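View pics/top0.png

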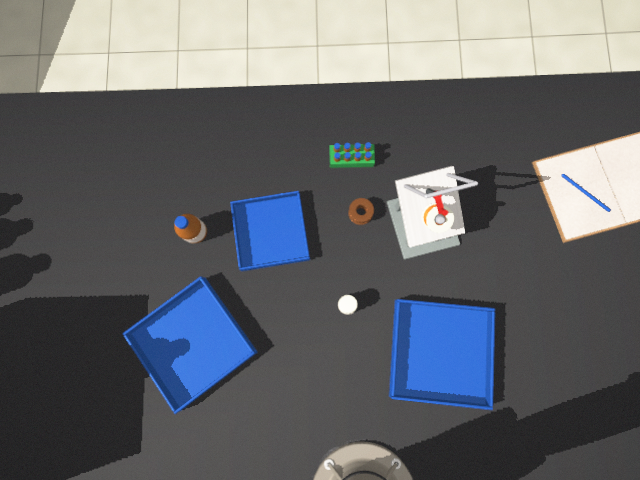

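Scene picture: stand with the orange bobbin at about (240,375), its hoop apex edge at (240,325), red keeper at (245,358). The brown lookalike is at (328,366), jar (270,284), bottle (449,242) and rack (390,412).
Top picture: bobbin (438,215), stand deck (430,207), brown lookalike (361,211). There are three trays, at (270,231), (190,345) and (443,353). The one at (270,231) looks smallest, and I'll check its measured size. Next are enlarged crops of the stand.

```bash
python3 - <<'E'
import cv2,numpy as np
a=cv2.imread("pics/scene0.png")[285:465,190:330]; b=cv2.imread("pics/top0.png")[155:265,380:490]
a=cv2.resize(a,None,fx=3.3,fy=3.3,interpolation=cv2.INTER_CUBIC);b=cv2.resize(b,None,fx=3,fy=3,interpolation=cv2.INTER_CUBIC)
o=np.zeros((a.shape[0],a.shape[1]+b.shape[1],3),np.uint8);o[:,:a.shape[1]]=a;o[:b.shape[0],a.shape[1]:]=b
cv2.imwrite("pics/crop1.png",o);print(o.shape,a.shape)
E
```

```text
(594, 792, 3) (594, 462, 3)
```

View pics/crop1.png

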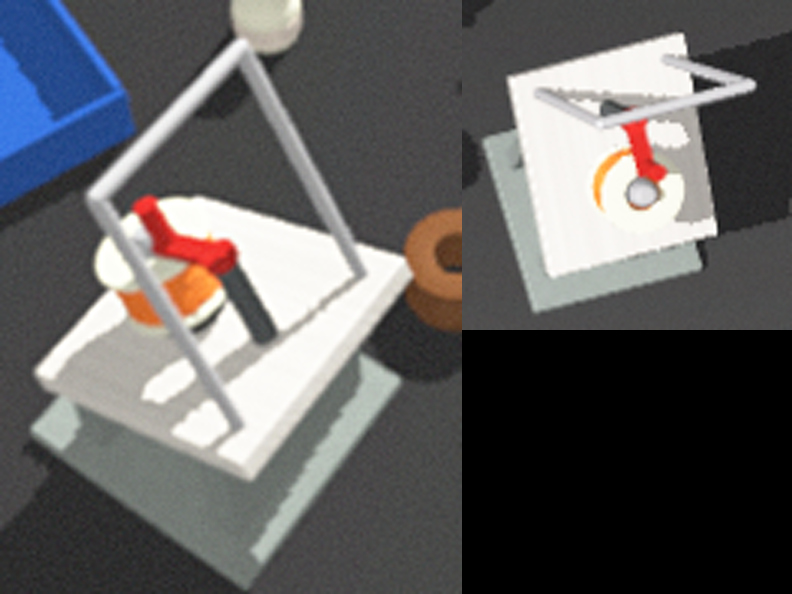

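The crop confirms the orange winding on the leaning spindle, with the keeper nearly closed over its flange. In crop pixels, the scene view shows deck corners (412,262), (247,465), (36,372) and hoop corners (240,48), (97,198). The top view shows spindle top (642,192). Next I fit the stand pose and tray.

```bash
cat > h.py <<'E'
import numpy as np,cv2,json
from scipy.spatial.transform import Rotation as Ro
from scipy.optimize import least_squares
from cell import robot
def proj(n,P):
    m=robot.camera_model(n);f=lambda k:np.array(m[k],float)
    return cv2.projectPoints(np.array(P,float).reshape(-1,1,3),f("rvec"),f("tvec"),f("camera_matrix"),f("dist"))[0].reshape(-1,2)
def back(n,px,z):
    return least_squares(lambda p:(proj(n,[[p[0],p[1],z]])-px).ravel(),[600,0]).x
def Rs(yaw,tilt=np.radians(25)): # columns = spindle axes; z leans to -x when yaw=0
    return Ro.from_euler('z',yaw)*Ro.from_euler('y',-tilt)
E
cat > fit.py <<'E'
from h import *
sc=lambda u,v:(190+u/3.3,285+v/3.3); tp=lambda u,v:(380+(u-462)/3,155+v/3)
def model(q): 
    k=lambda r,z:[55-r*np.cos(q),-r*np.sin(q),z]
    return k(34,70)
S={(95,65,-12):sc(412,262),(95,-65,-12):sc(247,465),(-60,-65,-12):sc(36,372),(80,48,135):sc(240,48),(80,-48,135):sc(97,198),(80,48,-12):sc(362,275),(80,-48,-12):sc(238,430),'k':sc(147,205)}
T={(95,65,-12):tp(508,76),(95,-65,-12):tp(684,33),(-60,-65,-12):tp(716,235),(-60,65,-12):tp(551,277),(80,-48,135):tp(752,85),(80,48,135):tp(601,124),(80,-48,-12):tp(664,60),(80,48,-12):tp(538,92),(0,0,44):tp(642,192),'k':tp(655,174)}
def res(p):
    r=[]
    for n,D in(("scene",S),("top",T)):
        P=[model(p[4]) if k=='k' else k for k in D]
        r.append(proj(n,Rs(p[3]).apply(np.array(P,float))+p[:3])-np.array(list(D.values())))
    return np.concatenate(r).ravel()
s=least_squares(res,[640,-180,100,0,0.1],loss='soft_l1')
print("stand",s.x.round(3)); print(res(s.x).reshape(-1,2).round(1).tolist())
json.dump(s.x.tolist(),open("stand.json","w"))
for nm,c in dict(A=[(231,201),(299,192),(310,259),(239,269)],B=[(203,278),(255,352),(177,411),(125,334)],C=[(399,299),(495,308),(492,408),(390,399)]).items():
    P=np.array([back("top",x,32) for x in c]); print(nm,P.mean(0).round(0),[round(np.linalg.norm(P[i]-P[i-1])) for i in range(4)],np.degrees(np.arctan2(*(P[0]-P[1])[::-1])).round(1))
print("jar",back("top",(347,304),60),"bottle",back("top",(181,222),120),"brown",back("top",(361,211),36),"rack",back("top",(352,154),45))
print("trayA scene",[back("scene",x,32).round(0).tolist() for x in [(382,251),(444,290),(336,293)]])
E
python3 fit.py
```

```text
stand [ 6.09116e+02 -1.71691e+02  1.19383e+02  2.29000e-01  4.90000e-02]
[[-2.3, -1.1], [-2.9, 0.2], [-1.2, 0.1], [0.4, 0.6], [-0.5, 0.5], [-0.1, 0.5], [0.2, -0.9], [-0.4, -0.2], [0.3, 0.3], [-0.5, -0.2], [-0.1, -0.6], [-0.8, -0.3], [-1.7, -0.3], [-0.9, -0.6], [-0.3, -0.6], [-0.9, -0.3], [0.7, 0.8], [-0.2, -0.5]]
A [605. 202.] [169, 168, 167, 170] 96.1
B [343. 388.] [219, 213, 216, 214] 35.7
C [ 311. -193.] [223, 219, 219, 223] 83.5
jar [422.91059183  23.12528014] bottle [610.48138621 389.84819625] brown [644.22447555 -19.19488966] rack [785.3360953   -2.23440951]
trayA scene [[518.0, 273.0], [686.0, 286.0], [536.0, 110.0]]
```

Tray A at (270,231) in the top view measures 169x168 mm, against about 215 mm and 221 mm for the others, so A is the 170 mm tray meant. The stand fit residuals are about 1 px. Next I check reachability for the keeper push, the grasp and the place.

```bash
cat >> h.py <<'E'
p=json.load(open("stand.json")) if __import__("os").path.exists("stand.json") else [0]*5
O=np.array(p[:3]); RS=Rs(p[3])
def ori(b=0,s=1): # tool leaned b rad further toward -x of spindle
    u=np.array([-np.sin(b),0,np.cos(b)]);x=s*np.array([np.cos(b),0,np.sin(b)])
    return (RS*Ro.from_matrix(np.c_[x,np.cross(-u,x),-u])).as_quat()
def tcp(pt,b=0,back=0): # world TCP whose point `back` mm ahead (toward tips) is at pt in spindle frame
    u=np.array([-np.sin(b),0,np.cos(b)]); return RS.apply(np.array(pt,float)+back*u)+O
def F(): # contact force in spindle axes
    return RS.inv().apply(robot.get_obs()["contact_force"])
E
python3 - <<'E'
from h import *
for b in(0.2,.3,.35):
  for s in(1,-1):
    print(b,s,[None if (j:=robot.solve_ik(tcp(q,b,19),ori(b,s))) is None else np.round(j,2).tolist() for q in [(-80,25,180),(21,25,56),(39,-32,56)]])
for s in(1,-1): print("bob",s,[None if (j:=robot.solve_ik(tcp(q),ori(0,s))) is None else np.round(j,2).tolist() for q in [(0,0,120),(0,0,22)]])
for a in (0,np.pi/2,-np.pi/2,np.pi):
    print("tray",a,robot.solve_ik([605,202,27],(Ro.from_euler('z',a+np.radians(6))*Ro.from_euler('x',np.pi)).as_quat()))
print(tcp((80,0,135)),tcp((-80,25,180)))
E
```

```text
0.2 1 [[0.86, 0.01, -0.33, 2.3, -0.92, 0.53, -0.08], [0.73, 0.32, -0.5, 2.15, -0.81, 0.21, -0.29], [0.75, 0.37, -0.44, 2.04, -0.71, 0.3, -0.32]]
0.2 -1 [None, [1.23, 0.52, -1.13, 2.12, 0.75, 0.25, 1.41], [1.17, 0.52, -0.99, 2.01, 0.33, 0.28, 1.88]]
0.3 1 [[0.92, 0.02, -0.35, 2.35, -1.2, 0.54, 0.23], [-0.61, 0.68, 1.28, 2.28, 4.48, 1.04, 0.48], [0.94, 0.41, -0.63, 2.08, -1.04, 0.21, 0.06]]
0.3 -1 [[0.55, -0.0, 0.02, 2.37, -1.2, 0.54, -2.91], [-0.61, 0.68, 1.28, 2.28, 4.48, 1.04, -2.66], [1.38, 0.72, -1.28, 2.06, 1.06, 0.29, 1.28]]
0.35 1 [[0.95, 0.03, -0.35, 2.37, -1.33, 0.56, 0.37], [-0.59, 0.71, 1.28, 2.31, 4.4, 1.1, 0.55], [1.03, 0.45, -0.72, 2.11, -1.3, 0.18, 0.35]]
0.35 -1 [[0.38, -0.0, 0.22, 2.4, -1.34, 0.56, -2.76], [-0.59, 0.71, 1.28, 2.31, 4.4, 1.1, -2.59], [-0.47, 0.78, 1.27, 2.19, 4.44, 1.19, -2.64]]
bob 1 [[0.58, 0.24, -0.28, 2.04, -0.32, 0.51, -0.78], [0.5, 0.42, -0.26, 2.04, -0.32, 0.33, -0.78]]
bob -1 [[0.88, 0.29, -0.65, 2.02, -0.08, 0.51, 2.16], [0.88, 0.51, -0.74, 2.02, 0.38, 0.36, 1.74]]
tray 0 [-0.18709356  0.7070259  -0.32206354  1.77253039  0.31952997  0.71358379
 -2.14673837]
tray 1.5707963267948966 [-0.03919862  0.74913697 -0.53341247  1.76146259  0.51780197  0.77481723
 -0.72917598]
tray -1.5707963267948966 [ 0.34000574  1.07031646 -1.19823136  1.73582576  1.09519856  1.16597768
  2.04616403]
tray 3.141592653589793 [ 0.07051182  0.79947248 -0.69860748  1.75355037  0.66696269  0.84119853
  0.73305208]
[ 624.16551363 -168.18951019  275.54424722] [ 458.74042347 -181.01208742  248.70917576]
```

```bash
cat > k1.py <<'E'
from h import *
b=.2;o=ori(b)
robot.set_gripper(0)
robot.move_ptp(tcp((-80,28,180),b,19),o)
f0=F(); print("clock",robot.get_obs()["clock"],"bias",f0.round(2))
robot.servo_line(tcp((15,28,120),b,19),o,speed=150)
robot.servo_line(tcp((15,28,56),b,19),o,speed=80)
print("down",(F()-f0).round(1))
for q in np.linspace(0.05,.95,7):
    k=np.array([55-34*np.cos(q),-34*np.sin(q)])
    robot.servo_line(tcp((k[0]-3,k[1]+20.5,56),b,19),o,speed=60)
    print(round(q,2),(F()-f0).round(1))
o2=robot.get_obs();print(o2["clock"],o2["finger_gap"])
for n in("scene","top"): cv2.imwrite(f"pics/{n}1.png",robot.capture(n)[:,:,::-1])
a=cv2.imread("pics/scene1.png")[250:450,170:340];c=cv2.imread("pics/top1.png")[150:270,380:500]
a=cv2.resize(a,None,fx=2.9,fy=2.9);c=cv2.resize(c,None,fx=2.5,fy=2.5)
w=np.zeros((580,793,3),np.uint8);w[:,:a.shape[1]]=a;w[:300,a.shape[1]:a.shape[1]+300]=c
cv2.imwrite("pics/crop2.png",w)
E
python3 k1.py
```

```text
clock 2.575 bias [ 0.55 -0.48 -0.17]
down [-0.5  0.1  1. ]
0.05 [-0.5 -0.2 -0.2]
0.2 [-0.6  0.4  0.1]
0.35 [-0.4  0.5  1.2]
0.5 [-0.2  0.4 -0.6]
0.65 [-0.7  0.8  0.4]
0.8 [-0.5  0.4  0.9]
0.95 [-0.3  1.1  0.4]
6.2333 -0.15122775491128274
```

View pics/crop2.png

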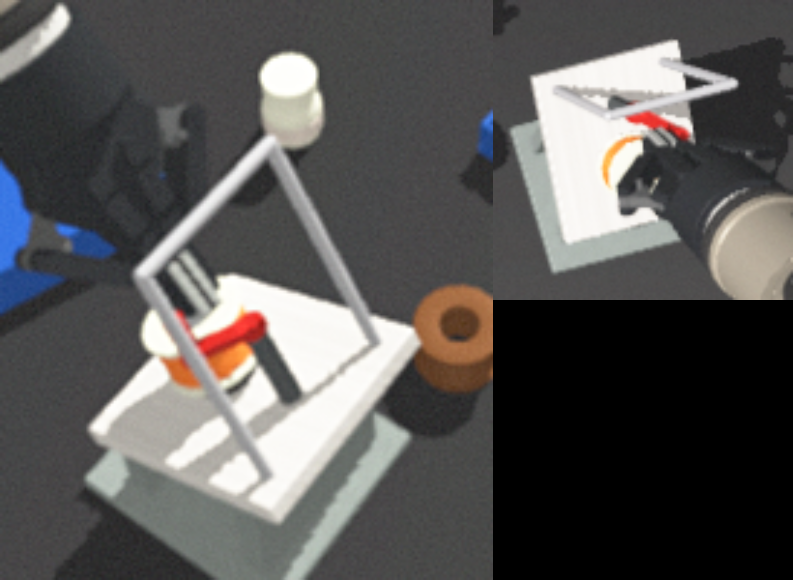

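The keeper (red, scene crop (230,335)) has swung to about 0.9 rad, with the fingers behind its knob. Second phase: go round and push it in +x to the stop.

```bash
cat > k2.py <<'E'
from h import *
b=.2;o=ori(b)
go=lambda x,y,z=56,v=100:robot.servo_line(tcp((x,y,z),b,19),o,speed=v)
k=np.array([55-34*np.cos(.95),-34*np.sin(.95)])
go(k[0]-5,k[1]+28); go(5,k[1]+28); go(5,-33); f0=F(); print(f0.round(2))
go(16,-33); 
for x in np.arange(20,45.1,1.5):
    go(x,-33,v=40); f=F()-f0
    if x>28: print(x,f.round(1))
    if f[0]<-6: break
print(robot.get_obs()["clock"])
go(5,-33); go(-40,0,120,200)
for n in("scene","top"): cv2.imwrite(f"pics/{n}2.png",robot.capture(n)[:,:,::-1])
a=cv2.imread("pics/scene2.png")[250:450,170:340];c=cv2.imread("pics/top2.png")[150:270,380:500]
a=cv2.resize(a,None,fx=2.9,fy=2.9);c=cv2.resize(c,None,fx=2.5,fy=2.5)
w=np.zeros((580,793,3),np.uint8);w[:,:a.shape[1]]=a;w[:300,a.shape[1]:a.shape[1]+300]=c
cv2.imwrite("pics/crop3.png",w)
print(robot.get_obs()["clock"])
E
python3 k2.py
```

```text
[0.27 0.93 0.13]
29.0 [-0.7 -1.5 -0.5]
30.5 [-0.5 -1.6 -0.2]
32.0 [-1. -1. -1.]
33.5 [-0.5 -2.3  0.2]
35.0 [-0.6 -2.3 -0.1]
36.5 [-1.3 -1.   0.1]
38.0 [-0.9 -1.3 -0.6]
39.5 [-1.  -0.8  0.7]
41.0 [-2.8 -0.9  1.2]
42.5 [-7.1 -1.1  4.1]
11.725
12.925
```

View pics/crop3.png

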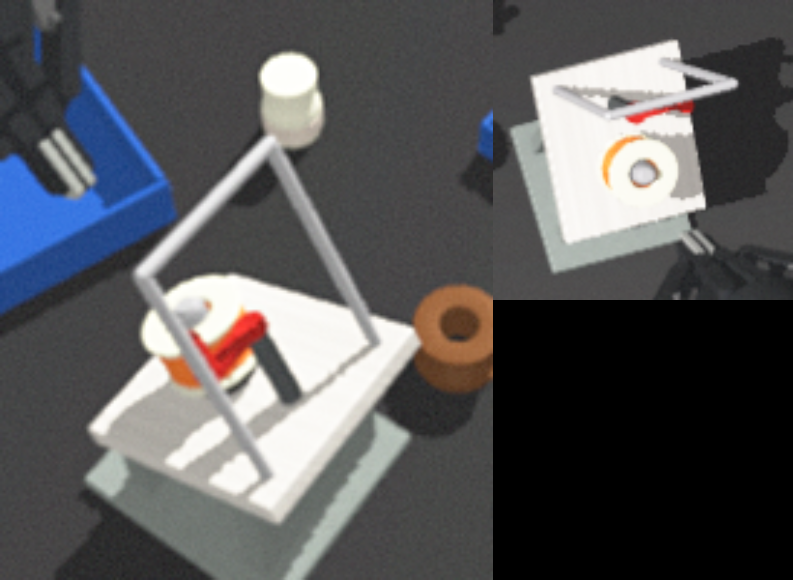

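The keeper (red, top crop (660,112)) lies crosswise at its stop, where the push force rose. The bobbin's top is clear, centred at (643,173) in the crop. Next I check the spindle estimate against the visible flange and spindle end.

```bash
python3 - <<'E'
from h import *
im=cv2.imread("pics/top2.png"); 
print("pred flange",proj("top",[tcp((0,0,36))]),"pred tip",proj("top",[tcp((0,0,44))]))
hsv=cv2.cvtColor(im,cv2.COLOR_BGR2HSV)[:,:,:]
print("dx px/mm", proj("top",[tcp((5,0,36))]),proj("top",[tcp((0,5,36))]))
# ellipse edge fit of outer flange: predicted outline overlay
t=np.linspace(0,2*np.pi,60);out=cv2.resize(im[190:250,410:470],None,fx=9,fy=9,interpolation=cv2.INTER_CUBIC)
for r,z,c in((30,36,(0,255,0)),(10,44,(255,0,255))):
    P=proj("top",[tcp((r*np.cos(a),r*np.sin(a),z)) for a in t]); 
    cv2.polylines(out,[np.int32((P-[410,190]+.5)*9)],True,c,1)
s=cv2.imread("pics/scene2.png");o2=cv2.resize(s[335:395,205:235+0+0],None,fx=9,fy=9,interpolation=cv2.INTER_CUBIC) if 0 else cv2.resize(s[335:395,210:239],None,fx=9,fy=9,interpolation=cv2.INTER_CUBIC)
for r,z,c in((30,36,(0,255,0)),(10,44,(255,0,255))):
    P=proj("scene",[tcp((r*np.cos(a),r*np.sin(a),z)) for a in t]); cv2.polylines(o2,[np.int32((P-[210,335]+.5)*9)],True,c,1)
cv2.imwrite("pics/ov.png",np.hstack([out,o2[:540]]))
E
```

```text
pred flange [[439.40881751 219.04435112]] pred tip [[440.70062255 219.81446526]]
dx px/mm [[439.01027582 216.81409071]] [[437.13299994 219.62829643]]
```

View pics/ov.png

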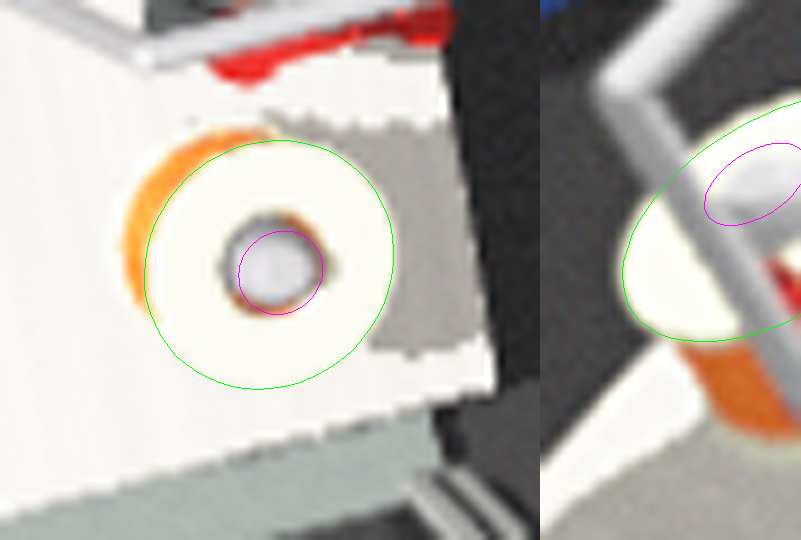

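The overlay shows the predicted flange circle (green, centre (268,265)) on the real flange to within about 1 mm, and the spindle tip is equally close. Grasp now, with force checks.

```bash
cat > g.py <<'E'
from h import *
dx,dy=1.0,0.5
o=ori(0)
go=lambda x,y,z,v=100:robot.servo_line(tcp((x+dx,y+dy,z)),o,speed=v)
robot.servo_line(tcp((-40,0,160)),ori(0.2),speed=150)
robot.set_gripper(85)
robot.move_ptp(tcp((-30,0,150)),o)
go(0,0,120); f0=F()
go(0,0,60,80); print("60",(F()-f0).round(1)); go(0,0,21,50); print("21",(F()-f0).round(1))
robot.set_gripper(0,25); robot.dwell(.2)
s=robot.get_obs(); print(s["finger_gap"],s["gripper_force"],"grip",(F()-f0).round(1),s["wrist_torque"],s["clock"])
np.save("f0.npy",f0)
for z in (22,24,27): 
    go(0,0,z,20); print(z,(F()-f0).round(1))
print(robot.get_obs()["clock"])
E
python3 g.py
```

```text
60 [ 0.3 -0.3 -0.2]
21 [-0.1 -0.6  0.5]
60.24119568887848 26.100128889083862 grip [-0.6 -0.6  7.5] [0.07747044 0.68198142 0.07983933] 17.5667
22 [-0.4 -1.2 -0.9]
24 [-0.6 -1.  -1. ]
27 [-0.7 -0.1 -1.7]
18.3667
```

```bash
cat > e.py <<'E'
from h import *
dx,dy=1.0,0.5
o=ori(0); f0=np.load("f0.npy")
go=lambda x,y,z,v=100:robot.servo_line(tcp((x+dx,y+dy,z)),o,speed=v)
for z in range(33,88,6):
    go(0,0,z,40); f=F()-f0; print(z,f.round(1),round(robot.get_obs()["finger_gap"],1))
    if np.linalg.norm(f[:2])>6: print("STOP"); raise SystemExit
go(-10,0,110,100); go(-40,0,170,150)
print(robot.get_obs()["clock"],robot.get_obs()["position"])
im=robot.capture("scene");cv2.imwrite("pics/scene3.png",im[:,:,::-1])
E
python3 e.py
```

```text
33 [-0.3 -0.6 -0.9] 60.5
39 [-0.6 -0.5 -1.8] 60.2
45 [-0.1 -0.1 -2. ] 59.9
51 [-0.2 -1.  -1.3] 60.4
57 [ 1.  -0.5 -1.7] 59.9
63 [-0.7 -0.9 -1.5] 60.5
69 [-0.  -0.2 -2. ] 60.2
75 [-0.6 -0.3 -1.8] 60.4
81 [-0.2 -0.7 -1.4] 60.1
87 [-0.2 -0.6 -1.2] 60.5
22.3667 [ 504.95359576 -195.35239027  256.86477863]
```

View pics/scene3.png

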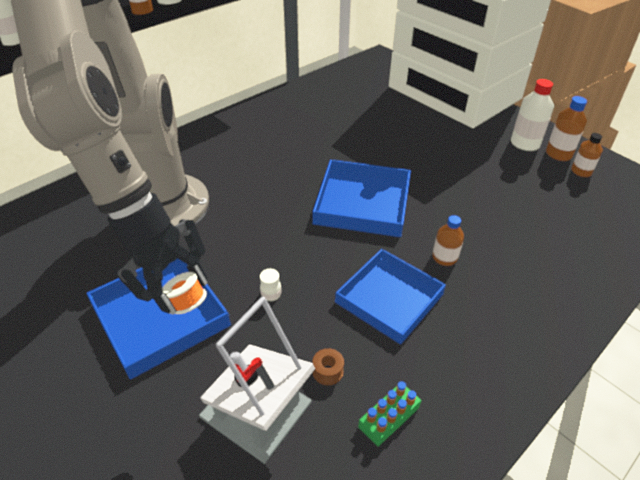

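The bobbin (185,292) is off the spindle and in the grip, the keeper (250,370) is still open, and the hoop and bystanders are untouched. Next, carry it to the tray and lower it.

```bash
cat > t.py <<'E'
from h import *
q=lambda d:(Ro.from_euler('z',np.radians(d))*Ro.from_euler('x',np.pi)).as_quat()
C=[606,200]
j=robot.solve_ik([450,-40,330],q(6)); print(np.round(j,2),np.round(robot.get_obs()["joint_positions"],2))
robot.move_ptp([450,-40,330],q(6))
robot.move_ptp(C+[250],q(6)); robot.dwell(.2)
robot.servo_line(C+[80],speed=120)
robot.servo_line(C+[36],speed=50); robot.dwell(.2)
f0=np.array(robot.get_obs()["contact_force"]); print(f0)
for z in np.arange(34,19,-1):
    robot.servo_line(C+[float(z)],speed=20)
    f=np.mean([robot.get_obs()["contact_force"]]+[(robot.dwell(.04),robot.get_obs()["contact_force"])[1] for _ in range(2)],0)-f0; print(z,f.round(1))
    if f[2]>3: break
s=robot.get_obs();print(s["clock"],s["finger_gap"],s["position"])
im=robot.capture("scene")[:,:,::-1];cv2.imwrite("pics/crop4.png",cv2.resize(im[200:360,300:480],None,fx=3.3,fy=3.3))
E
python3 t.py
```

```text
[ 0.3   0.05 -0.36  1.94  0.02  1.16 -1.53] [ 0.69  0.13 -0.32  2.1  -0.37  0.59 -0.68]
[ 0.32956421 -0.7091718  -1.00522196]
34 [-0.3  0.  -0.1]
33 [-0.4  0.3 -0.1]
32 [-0.3  1.2 -0.2]
31 [-0.   1.1 -0.5]
30 [-0.4  0.3 -0.3]
29 [-0.3  0.4 -0.7]
28 [-0.3  0.8 -0.4]
27 [-0.   0.8 -0.4]
26 [-0.5  0.5 -0.1]
25 [-2.9 -0.6  6.9]
30.7167 59.910110000896665 [606.02593695 200.0251759   25.82887444]
```

View pics/crop4.png

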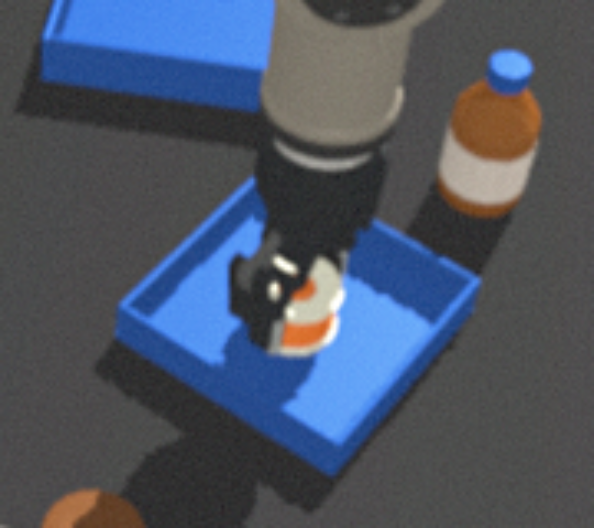

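The bobbin (305,325) touches the tray floor near its middle, with the fingers clear of the walls. Release it and retreat.

```bash
python3 - <<'E'
from h import *
robot.servo_line([606,200,25.8],speed=10)
robot.set_gripper(68); print(robot.get_obs()["contact_force"])
robot.set_gripper(85)
robot.servo_line([606,200,110],speed=80); robot.servo_line([606,200,250],speed=200)
robot.move_ptp([450,-40,330],robot.get_obs()["eef_rot"]); robot.dwell(.3)
a=robot.capture("scene")[:,:,::-1];t=robot.capture("top")[:,:,::-1]
cv2.imwrite("pics/fin.png",np.hstack([cv2.resize(a[180:450,190:480],(400,372)),cv2.resize(t[130:400,160:480],(400,372))]))
print(robot.get_obs()["clock"])
E
```

```text
[-0.48480553  0.06582889 -0.38436784]
35.175
```

View pics/fin.png

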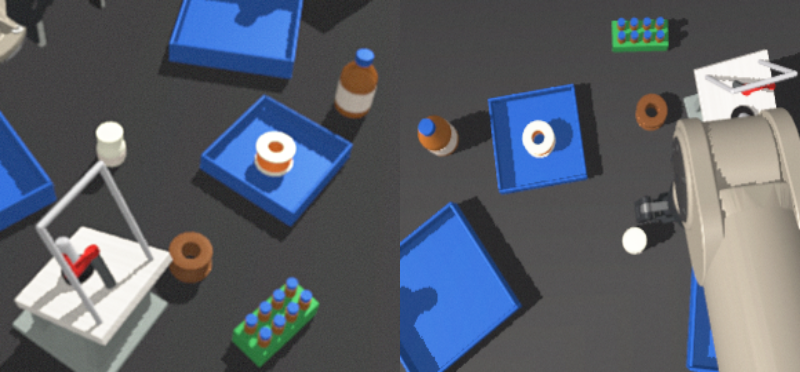

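The bobbin lies flat mid-tray (scene (274,153), top (538,138)). The keeper is still open at (80,262), and the tray and bystanders are where they were. The arm is clear, so I'm handing in.

```bash
python3 -c "
from cell import robot
print(robot.sign_off())"
```

```text
the job is handed in; nothing more can be done
None
```

The job is handed in at about 35 s: the keeper is open at its stop, and the bobbin came off the spindle without forcing and lies flat in the smallest blue tray, with nothing else visibly disturbed.

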